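# Run a fingertip along the cup rack and push the beaker into the third gap

## Robot

A 7-joint arm with a two-finger parallel gripper is mounted at the origin on the work surface. World frame = base frame: x ahead of the robot, y to its left, z up, the work surface at z = 0. Lengths are in mm, angles in degrees, forces in N, time in s.
With the tool pointing down it reaches from about 425 to 875 mm from the base axis. Payload 8.4 kg.
Tool frame: the origin (TCP) lies at the very end of the fingers, on their centre line; the grasp point (between the pads) lies 19 mm behind it; z points along the fingers, y is the direction in which the jaws open and shut (so a half turn about z gives the same grasp; the last joint's range is limited). The gripper opens to 87 mm and grips with 3 to 60 N. Pads are 19 mm wide; open, the fingers measure 117 mm over their backs; the gripper's body (75 mm by 190 mm) begins 51 mm behind the grasp point.
Start: joints at [61.18, 19.091, 2.286, 83.961, -0.768, 76.965, -3.352], TCP at [255.37, -597.703, 222.546] pointing down, gripper open.
Joint ranges: [-147.57, 147.57], [-21.85, 119.76], [-74.77, 79.35], [14.55, 137.4], [-85.83, 265.84], [4.83, 119.75], [-152.11, 152.11]. Speed limits (degrees/s): [127.2, 127.2, 159.86, 159.86, 180, 180, 180].

## Interface

Orientations are given as [roll, pitch, yaw] about the fixed x, y, z axes, in that order (R = Rz(yaw) Ry(pitch) Rx(roll)).
In Python, from bench import observe, capture, finish_job gives the robot as it stands.
- The arm moves only by the tool servo_tool, never from a script. Its argument "commands" is a list that holds one entry, the list of rows, each a list of 7 numbers: the turn, a rotation vector about the tool's x, y, z in rad, then the shift along the tool's x, y, z in mm, then the opening, from 0 (shut) to 1 (fully open). A call has 1 to 5 rows; each row is the pose to reach, as a shift and turn from the pose commanded when the call began, along the tool's axes at that moment; what a row does not reach only later rows make up. A row lasts 1/8 s, in which the tool goes at most 62.5 mm and 10.7 degrees, less where a joint would pass 70% of its speed; a pose out of reach is approached as far as the arm can. A call with a gripper value outside its range is refused whole. The fingers move at their own pace and stop on an object; "squeeze" is the grip in N (left out, the last holds). Time passes only in rows, so rows that repeat a pose let the fingers close. It gives the time, the measured TCP pose, the force and the opening at its end, in the units of the state.
- observe(): the state, without advancing time (a new reading comes with each control period).
- capture(name): name is "side" or "top" or "wrist"; returns a dict with "frame" (480x640x3 uint8, red, green, blue), "fx", "fy", "cx", "cy" (pixels), "camera_from_world" (4x4, takes a point from world to camera coordinates); the wrist camera has in their place "tool_from_camera" (4x4, takes a point from camera to tool coordinates, whose origin is the TCP and whose axes are the flange's). Camera axes: x right, y up, looking along -z (the intrinsics and any distortion apply to the point x, -y, -z); pixel columns grow to the right and rows downward; lengths in mm; the calibration is good to about 2 mm. A picture is of the moment at which its call begins: read the wrist's pose just before it. There is no depth.
- finish_job(): hands the job in, once; it reports no verdict.
The state is a dict: "clock": time; "qpos": joint angles; "qvel": joint speeds; "effort": joint torques, N m; "tcp_pos": TCP position; "tcp_rot": TCP orientation; "force": force on the tool from outside, world axes, zero at the start; "ft_torque": the same for the moment, N m; "opening": opening from 0.0 (shut) to 1.0 (fully open).
Only numpy, scipy, OpenCV 4.12 (cv2) and the standard library are available. Lean on these libraries where they do the work, as an engineer would, in place of code of your own. Each camera call takes 0.05 s, during which the arm holds its last target.

## Task

Run a fingertip along the top of the cup rack's wooden rail to count its gaps from the left-hand end as seen from the robot, filled and empty alike: set it down over the first gap and slide it, without leaving the rail, past the second to the third. Then push the upturned red beaker across the drainboard into that third gap until it is fully home against the back wires. Only push it: do not take it between the fingers, lift it or tip it over, and leave everything else where it stands.

Things in the scene. Friction and masses are not known exactly. Their poses are not given: they have to be found in the camera images.
- cup: the red beaker to be pushed, 0.06 to 0.13 kg, loose, upturned with its rim down on the drainboard (board surface 12 mm above the work surface). A solid-looking truncated cone: 54 mm across at the bottom, 44 mm across at the top, 62 mm tall. Origin at the centre of its underside, z up. It slides when pushed low on its side (about 15 to 35 mm above the board) with a force of about 1 N
- rack: steel cup rack fixed on the drainboard. Origin on the board surface under the middle of its top rail; x away from the robot, y along the rail to the robot's left, z up. Six gaps side by side, centres at y = +175, +105, +35, -35, -105, -175 mm (first to sixth from the left), each 64 mm clear between wire hoops at y = +210, +140 ... -210 mm. Open to the robot, no sill or floor
- hoop_front (a point): upper front corner (centre of the wire) of the middle hoop (y = 0) of the rack, 68 mm in front of the rail's centre line. Hoops are of 6 mm wire, 53 mm high above the board in front and 65 mm at the back; a beaker enters a gap between two hoops, sliding on the board along the rack's x
- stop_wires (a point): middle of the lower of two 6 mm wires across the back of all gaps, right under the rail (14 and 44 mm above the board), against which the beakers stop; a beaker that touches them has its axis 29 mm in front of them (at x = -29 mm in the rack's frame)
- rail_gap1: the 50 mm long piece of the top rail over the first gap from the left; origin at the centre of its underside; axes as the rack's. The whole rail is wood, rigid, level, 440 mm long, 24 mm deep, 12 mm thick, its top 80 mm above the board (92 mm above the work surface), with a flush 8 mm steel band over each hoop
- rail_gap2: the same piece of rail over the second gap
- rail_gap3: the same piece of rail over the third gap
- rail_band1: the 20 mm long piece of rail between those over the first and second gaps, with a dark steel band, flush with them; origin at the centre of its underside
- rail_band2: the same between the second and third gaps
- cup_white: white; a melamine beaker standing upturned (rim down) like the red one, of the same size; origin at the centre of its underside; already in a gap of the rack, to be left alone
- cup_green: green; a melamine beaker standing upturned (rim down) like the red one, of the same size; origin at the centre of its underside; already in a gap of the rack, to be left alone
- cup_grey: grey; a melamine beaker standing upturned (rim down) like the red one, of the same size; origin at the centre of its underside; already in a gap of the rack, to be left alone
- bowl: steel bowl, 220 mm across the rim, 85 mm high, standing upright on the left of the board; origin at the centre of its underside; leave alone
- plates: three nested melamine plates, 180 mm across, that lean against the far side of the bowl, up to 175 mm high; the origin is not on the plates but near the centre of the bowl's underside, x pointing from the bowl to the plates, whose feet stand 145 to 160 mm along it; leave alone
- pan: aluminium frying pan, 240 mm across, 45 mm high, with a black handle reaching 297 mm from the centre along its x; origin at the centre of its underside; leave alone
- pin: wooden rolling pin, 46 mm thick, 400 mm long along its y, lying behind the rack; origin on the board under its middle; leave alone
- jug: blue plastic jug, 108 mm across, 200 mm tall, spout along its -x, handle along its +x reaching 98 mm from the axis, white lid with a red vent button; origin at the centre of its underside; leave alone
Things that resemble listed ones, but are neither listed nor needed, are in the scene too. Several things have the shape of the cup; the one meant has the colours described above.

How it is judged:
By the outcome, as a careful person would: the job done as asked, in the order asked, and still so for the second after the job is handed in, with the robot touching nothing.
It also fails if it takes over 64 s, if anything falls off the work surface, if the arm or the gripper's body presses on something with over 40 N, if the wrist force passes 120 N, or if a joint passes its speed limit or range.

## Working session

There is one attempt and no reset: what is moved stays moved. The work goes in short steps, Python scripts to look and compute and a tool call to move; the robot and the scene stay as the last step left them, time stands still between calls to the robot, and variables do not carry over. Pictures are saved under pics/ and viewed, and the job is handed in when it is done.

Besides the shell and the picture viewer there is one more tool, called after "Request:" as name(argument=value, ...), one argument or row to a line, values as JSON. servo_tool: Moves the arm, as the interface text tells. Its arguments: {"type":"object","properties":{"commands":{"type":"array"},"squeeze":{"type":"number"}},"required":["commands"]}

```bash
ls; mkdir -p pics; python3 - <<'E'
from bench import observe, capture
import cv2,json
o=observe();print(o)
for n in("side","top","wrist"):
    c=capture(n);cv2.imwrite(f"pics/{n}0.png",c["frame"][:,:,::-1]);print(n,[c[k] for k in c if k!="frame"],c.keys())
E
```

```text
pics
{'clock': 0.0, 'qpos': array([61.18099084, 19.13267553,  2.28568525, 84.01060423, -0.7683758 ,
       76.96490832, -3.35049253]), 'qvel': array([-0.07078419, -0.01297238, -0.01390701, -0.19820846, -0.01405836,
        0.04931932,  0.01764064]), 'effort': array([-3.70179509e-05, -6.56362367e+01,  1.33525461e+00, -4.03798842e+01,
       -5.98674989e-02,  4.50061366e-02,  1.36767558e-04]), 'tcp_pos': array([ 255.17104428, -597.31571129,  221.65307034]), 'tcp_rot': array([-1.79907269e+02,  6.10826086e-03,  2.31344398e+01]), 'force': array([0.10548985, 0.08632288, 0.33281961]), 'ft_torque': array([0.02169904, 0.0151222 , 0.00514512]), 'opening': 0.9986269047247209}
side [444.21885394864785, 444.21885394864785, 320.4302513827342, 239.08164619848586, array([[-6.95518977e-01, -7.18460872e-01, -8.20535967e-03,
         3.49052229e+02],
       [ 3.72669536e-01, -3.70486200e-01,  8.50798092e-01,
        -2.55589623e+02],
       [-6.14305112e-01,  5.88688331e-01,  5.25428662e-01,
        -8.36393985e+02],
       [ 0.00000000e+00,  0.00000000e+00,  0.00000000e+00,
         1.00000000e+00]])]
[... 348 characters left out ...]
5908254e-05,  9.96873362e-01,
        -1.17127003e+03],
       [ 0.00000000e+00,  0.00000000e+00,  0.00000000e+00,
         1.00000000e+00]])] dict_keys(['frame', 'fx', 'fy', 'cx', 'cy', 'camera_from_world'])
wrist [360.45233374605266, 360.45233374605266, 317.742607824249, 240.60285934506084, array([[ 7.63215125e-04,  9.54770393e-01,  2.97343091e-01,
         8.11926666e+01],
       [ 9.99998021e-01, -1.27501276e-03,  1.52729567e-03,
        -6.40189597e-01],
       [ 1.83733292e-03,  2.97341337e-01, -9.54769477e-01,
        -1.62449228e+02],
       [ 0.00000000e+00,  0.00000000e+00,  0.00000000e+00,
         1.00000000e+00]])] dict_keys(['frame', 'fx', 'fy', 'cx', 'cy', 'tool_from_camera'])
```

View pics/top0.png

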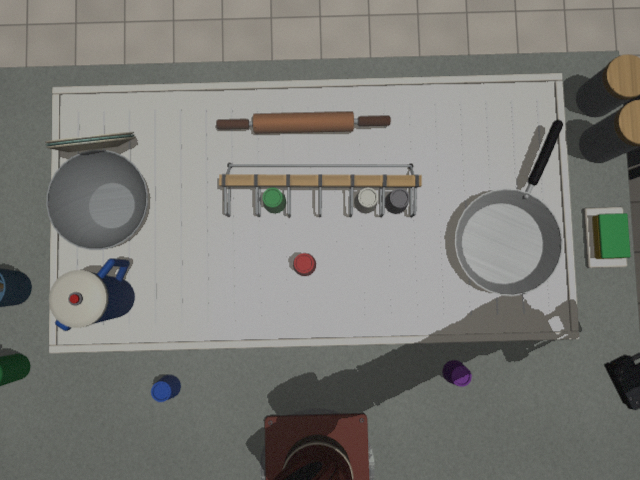

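View pics/side0.png

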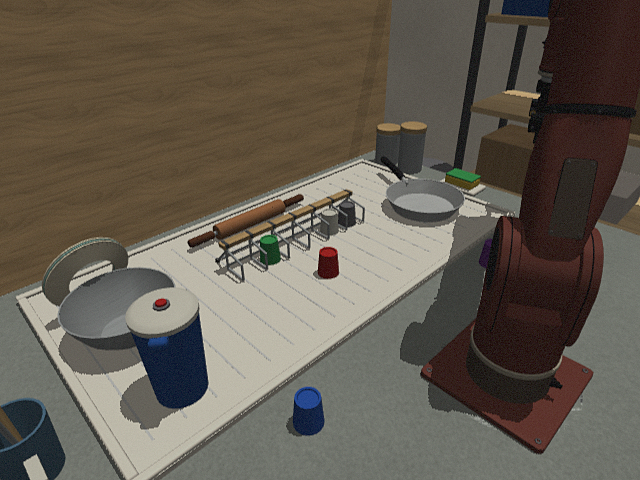

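Top view: rack rail runs along row ~181, cols 219–421, with gaps from the left: 1 empty, 2 green, 3 empty (cols 289–319), 4 empty, 5 white, 6 grey. Candidates for the red beaker are the red cone at (304,264), the jug's red vent button (75,299), blue cone (165,388) and purple cone (457,373). By description it's the one at (304,264). Next I crop it and measure.

```bash
cat > h.py <<'E'
import numpy as np,cv2
from bench import observe,capture
def ray(c,u,v):
    M=c["camera_from_world"];R=M[:3,:3];t=M[:3,3]
    d=np.array([(u-c["cx"])/c["fx"],-(v-c["cy"])/c["fy"],-1.0])
    return -R.T@t,R.T@d
def onz(c,u,v,z):
    o,d=ray(c,u,v);return o+d*(z-o[2])/d[2]
def proj(c,p):
    M=c["camera_from_world"];q=M[:3,:3]@np.array(p,float)+M[:3,3]
    return np.array([c["cx"]+c["fx"]*q[0]/-q[2],c["cy"]-c["fy"]*q[1]/-q[2]])
E
python3 - <<'E'
from h import *
c=capture("top");f=c["frame"];h=cv2.cvtColor(f,cv2.COLOR_RGB2HSV)
m=(((h[...,0]<6)|(h[...,0]>174))&(h[...,1]>130)&(h[...,2]>60)).astype(np.uint8);m[:200]=0;m[330:]=0;m[:,:200]=0
n,l,s,ce=cv2.connectedComponentsWithStats(m)
for i in range(1,n):
    if s[i,4]>30: print("red",s[i],ce[i],onz(c,*ce[i],60))
mw=((h[...,0]>8)&(h[...,0]<25)&(h[...,1]>70)&(h[...,2]>100)).astype(np.uint8)
mw[:160]=0;mw[200:]=0;mw[:,:200]=0;mw[:,440:]=0
ys,xs=np.nonzero(mw);print("wood",xs.min(),xs.max(),ys.min(),ys.max(),len(xs))
r=cv2.minAreaRect(np.float32(np.c_[xs,ys]));b=cv2.boxPoints(r);print(r)
for p in b: print(p,onz(c,*p,92))
s=capture("side")
cv2.imwrite("pics/cropt.png",cv2.resize(f[150:290,200:440],None,fx=3.3,fy=3.3,interpolation=cv2.INTER_CUBIC)[:,:,::-1])
cv2.imwrite("pics/crops.png",cv2.resize(s["frame"][170:300,180:390],None,fx=3.8,fy=3.8,interpolation=cv2.INTER_CUBIC)[:,:,::-1])
E
```

```text
red [294 254  20  19 293] [303.54607509 262.95904437] [454.98235034  15.43628693  60.        ]
wood 219 420 175 185 1865
((319.5, 180.0), (10.0, 201.0), 90.0)
[219. 175.] [649.36776662 193.68226651  92.        ]
[420. 175.] [ 637.77447479 -242.805984     92.        ]
[420. 185.] [ 615.7910759 -241.8875445   92.       ]
[219. 185.] [627.34862147 193.92991203  92.        ]
```

View pics/cropt.png

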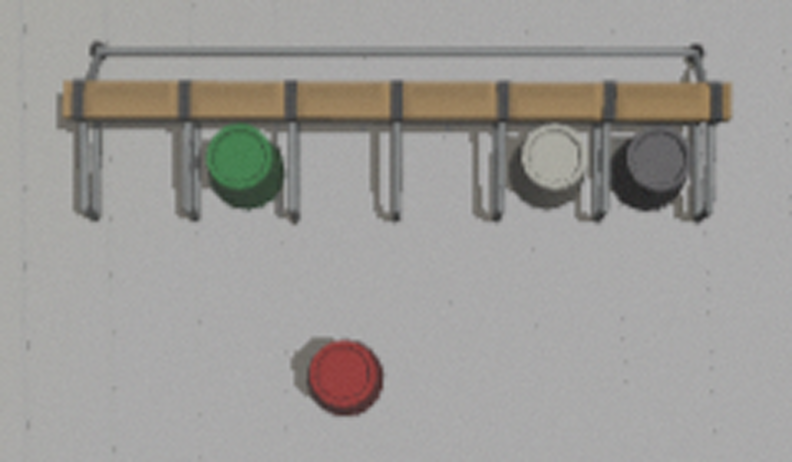

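View pics/crops.png

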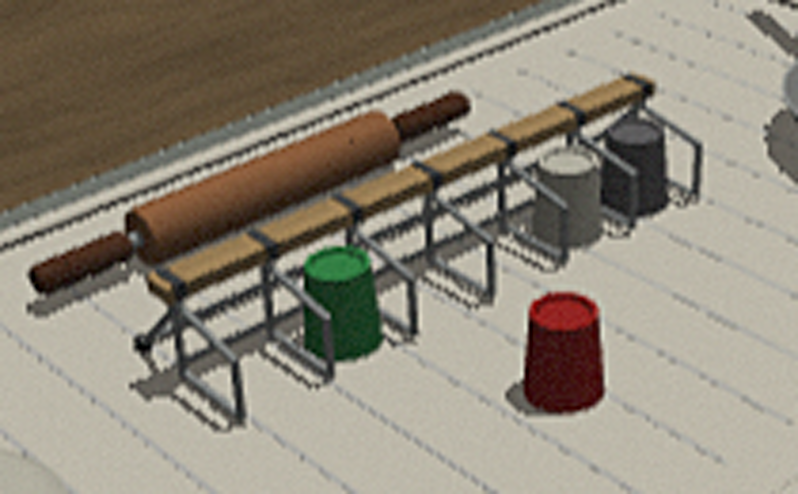

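```bash
python3 - <<'E'
from h import *
from scipy.ndimage import gaussian_filter1d as g1
c=capture("top");f=c["frame"].astype(float)
print("cam",ray(c,0,0)[0])
# wood-ness R-B
w=f[...,0]-f[...,2]
print(w[170:192,270:280].mean(1).round()); print(f[170:192,270:280].mean(1).sum(1).round())
row=w[177:184,210:430].mean(0)
# bands: minima
r=row
mins=[i+210 for i in range(3,len(r)-3) if r[i]==r[i-3:i+4].min() and r[i]<25]
print(mins)
cs=[]
for k in range(7):
    u0=227+k*31.5
    us=np.arange(int(u0-9),int(u0+10)); us=us[(us>221)&(us<418)]
    ww=np.clip(55-w[177:184][:,us].mean(0),0,None)
    p=np.argmax(g1(ww,1)); sel=slice(max(0,p-3),p+4)
    u=(us[sel]*ww[sel]).sum()/ww[sel].sum(); cs.append(u)
print("bands",np.round(cs,2))
# back & front edges
be=[];
for u in range(232,410):
    col=w[168:195,u]
    if col.max()<50: continue
    th=col.max()/2
    i=np.nonzero(col>th)[0]; a=i[0];b=i[-1]
    va=168+a-1+(th-col[a-1])/(col[a]-col[a-1]); vb=168+b+(col[b]-th)/(col[b]-col[b+1])
    be.append((u,va,vb))
be=np.array(be)
A=np.array([onz(c,u,va,92)[:2] for u,va,_ in be])
pb=np.polyfit(A[:,1],A[:,0],1); print("back edge x(y)",pb, np.degrees(np.arctan(pb[0])))
B=np.array([onz(c,u,vb,80)[:2] for u,_,vb in be]);pf=np.polyfit(B[:,1],B[:,0],1);print("front edge z80",pf)
for u in cs:
    v=be[:,1:].mean()  # ~180
    v=np.polyval(np.polyfit(be[:,0],be[:,1:].mean(1),1),u)
    print(onz(c,u,v,92).round(1))
E
```

```text
cam [ 392.44698213  -14.37777207 1206.05023739]
[  2.   2.   2.   2.  20.  46.  55.  54.  53.  56.  57.  58.  59.  60.
  60.  39.  13.   3.  -4.  -6.  -8. -10.]
[503. 502. 501. 504. 455. 386. 352. 347. 348. 358. 370. 373. 378. 380.
 382. 286. 208. 245. 278. 277. 272. 270.]
[223, 255, 287, 321, 352, 384, 385, 416, 423]
bands [223.4  255.43 287.73 319.85 352.11 384.44 416.17]
back edge x(y) [3.02070303e-02 6.45567177e+02] 1.7302092215666698
front edge z80 [3.06908206e-02 6.23583622e+02]
[638.9 184.2  92. ]
[636.8 114.7  92. ]
[634.7  44.6  92. ]
[632.6 -25.1  92. ]
[630.4 -95.1  92. ]
[ 628.3 -165.2   92. ]
[ 626.2 -234.    92. ]
```

```bash
python3 - <<'E'
from h import *
O=np.array([633.8,-25.1]);ex=np.array([.99954,-.0303]);ey=np.array([.0303,.99954])
W=lambda x,y,z:np.r_[O+x*ex+y*ey,12+z]
for n,k in(("top",3.3),("side",1)):
    c=capture(n);f=c["frame"];h=cv2.cvtColor(f,cv2.COLOR_RGB2HSV)
    m=(((h[...,0]<6)|(h[...,0]>174))&(h[...,1]>110)&(h[...,2]>40)).astype(np.uint8)
    k0=proj(c,[455,15,43]);N,l,s,ce=cv2.connectedComponentsWithStats(m)
    i=min(range(1,N),key=lambda i:np.hypot(*(ce[i]-k0))+(1e4 if s[i,4]<50 else 0))
    x,y,w,hh,a=s[i];print(n,s[i],ce[i])
    if n=="top":
        v=f[y:y+hh,x:x+w,0]*(l[y:y+hh,x:x+w]==i);print(v)
    best=None
    t=np.linspace(0,2*np.pi,60)
    for p in((455,15),(452,15),(455,18)):
        pts=np.array([proj(c,[p[0]+r*np.cos(q),p[1]+r*np.sin(q),z]) for r,z in((27,12),(22,74)) for q in t])
        print(p,pts.min(0).round(1),pts.max(0).round(1))
    im=cv2.resize(f,None,fx=4,fy=4,interpolation=cv2.INTER_CUBIC)[:,:,::-1].copy()
    for y0 in(-210,-140,-70,0,70,140,210):
        for P in(W(-12,y0,80),W(12,y0,80),W(-68,y0,50),W(0,y0,14)):
            q=(proj(c,P)*4+1.5).round().astype(int);cv2.circle(im,tuple(int(a) for a in q),3,(255,0,255),-1)
    q0=(proj(c,W(-60,0,40))*4).astype(int);q0=np.clip(q0,[400,300],[2160,1620])
    cv2.imwrite(f"pics/ov{n}.png",im[q0[1]-300:q0[1]+300,q0[0]-400:q0[0]+400])
E
```

```text
top [294 254  21  20 320] [303.59375  263.046875]
[[  0   0   0   0   0   0 143 140 147 139 138 145 140 138 124   0   0   0
    0   0   0]
 [  0   0   0   0 140 147 136 131 129 122 129 121 113 129 143 135   0   0
    0   0   0]
 [  0   0   0 138 134 130 137 138 142 140 144 139 136 127 120 131 140 113
    0   0   0]
 [  0   0 142 140 125 135 146 149 149 149 149 151 149 142 140 117 141 142
  102   0   0]
 [  0 139 140 127 136 146 149 149 150 149 149 149 151 147 148 139 130 147
  119   0   0]
 [  0 143 128 136 146 150 148 148 149 149 146 148 151 148 148 151 121 129
  139  95   0]
 [136 146 120 143 150 147 149 149 150 150 149 149 148 150 152 151 141 122
  144 115   0]
 [139 142 127 145 150 146 147 151 148 149 150 149 149 149 150 148 149 106
  139 132   0]
 [137 140 128 143 147 148 148 150 152 146 148 148 149 151 150 148 151   0
  141 134   0]
 [139 130 126 144 149 149 151 147 148 147 150 151 150 152 147 150 149  99
  136 134   0]
 [137 127 126 141 151 149 150 146 146 147 146 150 150 149 149 151 150 105
  138 139  94]
 [141 140 129 144 152 149 148 149 151 150 149 148 151 150 151 149 151 1
[... 311 characters left out ...]
147 150 150 153 151 148 149 128 127 134 148 125
    0   0   0]
 [  0   0   0 127 141 141 140 133 137 137 124 126 145 141 136 145 130   0
    0   0   0]
 [  0   0   0   0 116 144 146 142 144 134 138 140 148 148 132 110   0   0
    0   0   0]
 [  0   0   0   0   0  97 110 127 134 141 151 140 128 125   0   0   0   0
    0   0   0]
 [  0   0   0   0   0   0   0   0   0 101 103  96   0   0   0   0   0   0
    0   0   0]]
(455, 15) [292.6 252.4] [316.1 275.8]
(452, 15) [292.6 253.7] [316.1 277.1]
(455, 18) [291.3 252.4] [314.8 275.9]
side [318 247  21  32 521] [327.95201536 262.3646833 ]
(455, 15) [318.3 246.1] [340.1 278.5]
(452, 15) [319.2 246.5] [341. 279.]
(455, 18) [317.4 246.5] [339.3 279. ]
```

View pics/ovtop.png

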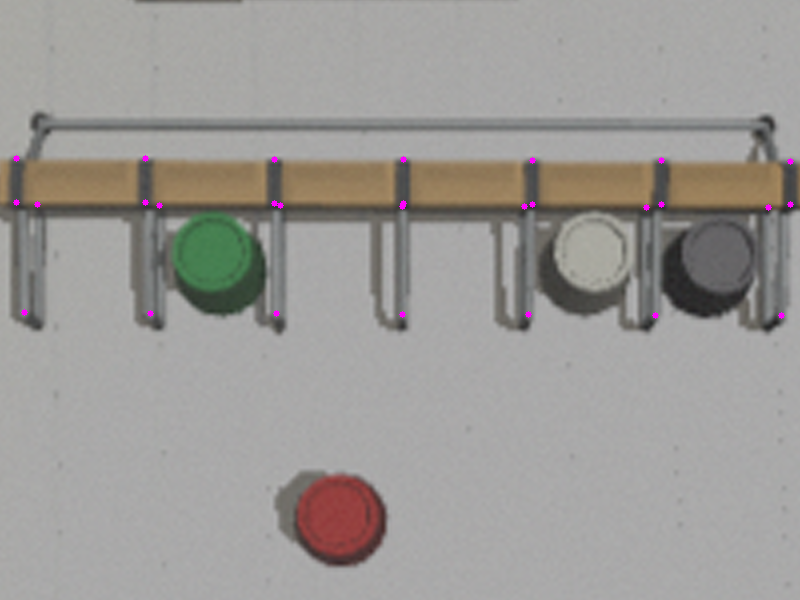

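View pics/ovside.png

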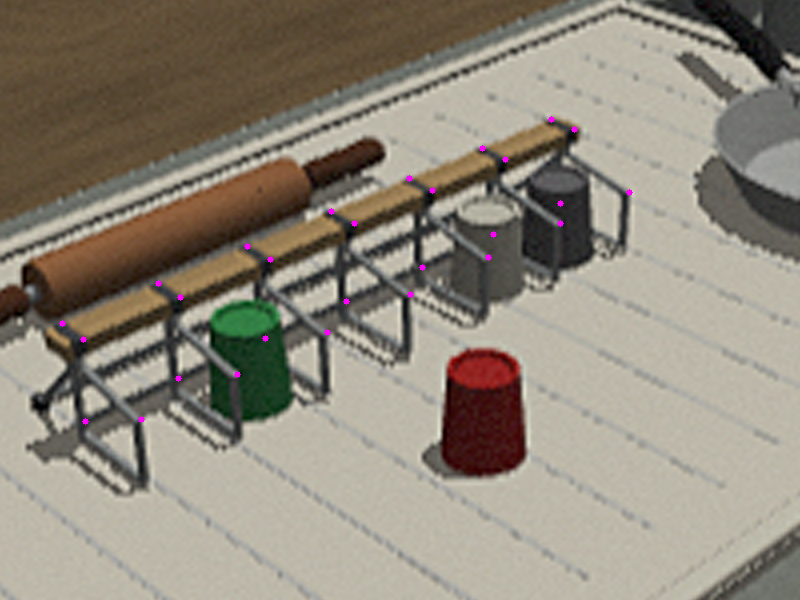

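Request:
servo_tool(
  commands=[
    [[0, 0, 0.1, 0, 0, -40, 0.0], [0, 0, 0.2, 0, 0, -40, 0.0], [0, 0, 0.3, 0, 0, -40, 0.0], [0, 0, 0.434, 0, 0, -40, 0.0], [0, 0, 0.434, 0, 0, -40, 0.0]],
  ],
)

```text
clock: 1.02
tcp_pos: [255.4, -597.7, 262.5]
tcp_rot: [180.0, 0.0, -1.7]
force: [0.4, 0.8, 0.0]
opening: 0.512
```

```bash
python3 - <<'E'
from h import *
c=capture("top");print(onz(c,303.7,263.2,74))
s=capture("side")
for u in(316,318,320,322): print(s["frame"][262,u],end='')
for u in range(334,344): print(u,s["frame"][270,u],end='')
P=onz(c,303.7,263.2,74);print(proj(s,P),proj(s,[P[0],P[1],12]))
E
```

```text
[453.68439654  14.74958045  74.        ]
[195 190 176][118  99  91][53 15 17][62 24 19]334 [68 14 14]335 [78 34 33]336 [70 21 17]337 [69 22 21]338 [75 50 49]339 [208 209 193]340 [195 192 176]341 [192 187 171]342 [185 183 169]343 [187 182 169][329.7104937  251.15770398] [329.64110947 272.10014547]
```

Request:
servo_tool(
  commands=[
    [[0, 0, 0, 30, -50, 0, 0.0], [0, 0, 0, 55, -110, 0, 0.0], [0, 0, 0, 80, -170, 0, 0.0], [0, 0, 0, 105, -230, 0, 0.0], [0, 0, 0, 130, -290, 0, 0.0]],
  ],
)

```text
clock: 1.75
tcp_pos: [390.5, -318.9, 262.9]
tcp_rot: [180.0, -0.0, -1.6]
force: [0.5, -0.7, -0.2]
opening: 0.008
```

Request:
servo_tool(
  commands=[
    [[0, 0, 0, 29, -58, 0, 0.0], [0, 0, 0, 58, -116, 0, 0.0], [0, 0, 0, 87, -174, 0, 0.0], [0, 0, 0, 116, -232, 0, 0.0], [0, 0, 0, 145, -290, 0, 0.0]],
  ],
)

```text
clock: 2.38
tcp_pos: [538.8, -44.0, 263.0]
tcp_rot: [180.0, -0.1, -1.6]
force: [0.2, -0.9, -0.2]
opening: 0.005
```

Request:
servo_tool(
  commands=[
    [[0, 0, 0, 29, -58, 20, 0.0], [0, 0, 0, 58, -116, 40, 0.0], [0, 0, 0, 86, -174, 60, 0.0], [0, 0, 0, 86, -178, 80, 0.0], [0, 0, 0, 86, -178, 100, 0.0]],
  ],
)

```text
clock: 3.0
tcp_pos: [629.0, 130.7, 160.8]
tcp_rot: [-180.0, 0.1, -1.5]
force: [-0.1, -0.5, 1.3]
opening: 0.006
```

```bash
python3 - <<'E'
from h import *
o=observe();print(o["tcp_pos"],o["tcp_rot"],o["force"],o["opening"])
for n in("side","top"):
    c=capture(n);q=proj(c,o["tcp_pos"]).astype(int);q=np.clip(q,[100,75],[540,405])
    cv2.imwrite(f"pics/a{n}.png",cv2.resize(c["frame"][q[1]-75:q[1]+75,q[0]-100:q[0]+100],None,fx=4,fy=4,interpolation=cv2.INTER_CUBIC)[:,:,::-1])
E
```

```text
[628.97903074 130.68344924 160.83264939] [-1.79982500e+02  7.69026409e-02 -1.52239351e+00] [-0.06533032 -0.45219255  1.31591771] 0.005866373939204739
```

View pics/aside.png

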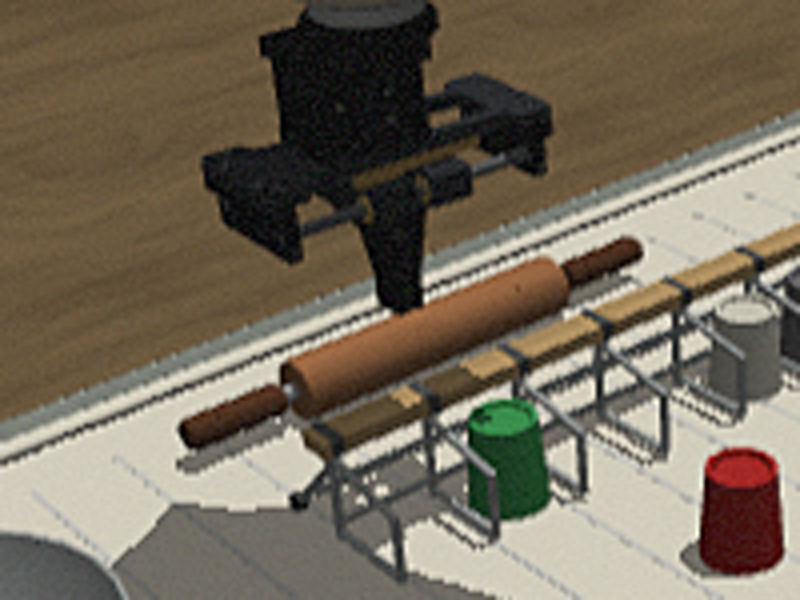

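Request:
servo_tool(
  commands=[
    [[0, 0, 0, 0, 0, 20, 0.0], [0, 0, 0, 0, 0, 30, 0.0], [0, 0, 0, 0, 0, 30, 0.0]],
  ],
)

```text
clock: 3.48
tcp_pos: [629.0, 128.7, 131.8]
tcp_rot: [180.0, 0.1, -1.8]
force: [0.1, -0.1, 0.8]
opening: 0.006
```

Request:
servo_tool(
  commands=[
    [[0, 0, 0, 9.5, -21.4, 10, 0.0], [0, 0, 0, 9.5, -21.4, 28, 0.0], [0, 0, 0, 9.5, -21.4, 34, 0.0], [0, 0, 0, 9.5, -21.4, 34, 0.0]],
  ],
)

```text
clock: 3.98
tcp_pos: [639.1, 150.1, 97.7]
tcp_rot: [180.0, 0.1, -1.7]
force: [-0.7, -0.8, 0.8]
opening: 0.001
```

```bash
python3 - <<'E'
from h import *
o=observe();print(o["tcp_pos"],o["tcp_rot"],o["force"],o["opening"])
for n in("side","top"):
    c=capture(n);q=proj(c,o["tcp_pos"]);print(n,q);q=np.clip(q.astype(int),[100,75],[540,405])
    cv2.imwrite(f"pics/b{n}.png",cv2.resize(c["frame"][q[1]-75:q[1]+75,q[0]-100:q[0]+100],None,fx=4,fy=4,interpolation=cv2.INTER_CUBIC)[:,:,::-1])
E
```

```text
[639.11940212 150.12571068  97.69725197] [ 1.79963209e+02  8.37177266e-02 -1.74848585e+00] [-0.69425774 -0.75761564  0.84240996] 0.0007982713076705209
side [237.18605722 234.96616556]
top [238.7050432  178.55893375]
```

View pics/bside.png

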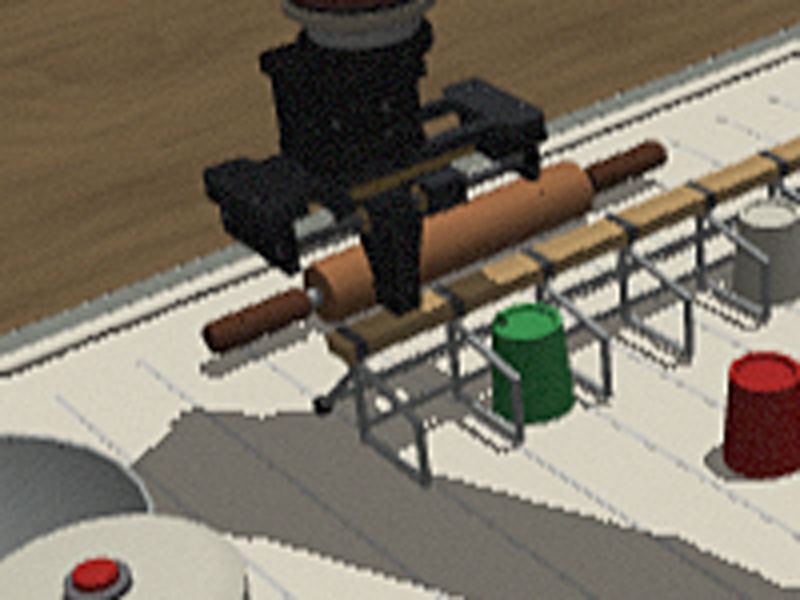

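The fingertip is just above the rail, at about (400,305) in the crop, midway between bands 0 and 1. That is gap 1. Now I lower it onto the rail.

Request:
servo_tool(
  commands=[
    [[0, 0, 0, 0, 0, 4, 0.0], [0, 0, 0, 0, 0, 5, 0.0], [0, 0, 0, 0, 0, 6, 0.0], [0, 0, 0, 0, 0, 6, 0.0]],
  ],
)

```text
clock: 4.58
tcp_pos: [639.6, 150.7, 92.6]
tcp_rot: [-180.0, -0.0, -1.7]
force: [-0.3, -0.0, -0.2]
opening: 0.008
```

Request:
servo_tool(
  commands=[
    [[0, 0, 0, 0, 0, 0.7, 0.0], [0, 0, 0, 0, 0, 1.4, 0.0], [0, 0, 0, 0, 0, 1.4, 0.0]],
  ],
)

```text
clock: 4.95
tcp_pos: [639.7, 150.8, 92.5]
tcp_rot: [180.0, -0.0, -1.7]
force: [-4.3, -1.2, 9.8]
opening: 0.002
```

Request:
servo_tool(
  commands=[
    [[0, 0, 0, 0, 7, 0, 0.0], [0, 0, 0, 0, 14, 0, 0.0], [0, 0, 0, 0, 21, 0, 0.0], [0, 0, 0, 0, 28, 0, 0.0], [0, 0, 0, 0, 35, 0, 0.0]],
  ],
)

```text
clock: 5.58
tcp_pos: [639.4, 117.4, 92.6]
tcp_rot: [-179.9, -0.1, -1.7]
force: [1.0, 3.6, 5.8]
opening: 0.005
```

Request:
servo_tool(
  commands=[
    [[0, 0, 0, -0.5, 7, 0.3, 0.0], [0, 0, 0, -1, 14, 0.3, 0.0], [0, 0, 0, -1, 21, 0.3, 0.0], [0, 0, 0, -1, 28, 0.3, 0.0], [0, 0, 0, -1, 35, 0.3, 0.0]],
  ],
)

```text
clock: 6.2
tcp_pos: [637.6, 82.8, 92.5]
tcp_rot: [-179.8, -0.2, -1.7]
force: [0.4, 4.7, 7.0]
opening: 0.007
```

Request:
servo_tool(
  commands=[
    [[0, 0, 0, 0, 7, 0, 0.0], [0, 0, 0, 0, 14, 0, 0.0], [0, 0, 0, 0, 21, 0, 0.0], [0, 0, 0, 0, 28, 0, 0.0], [0, 0, 0, 0, 35, 0, 0.0]],
  ],
)

```text
clock: 6.82
tcp_pos: [636.7, 47.8, 92.5]
tcp_rot: [-179.9, -0.2, -1.7]
force: [-0.5, 5.5, 7.5]
opening: 0.007
```

Request:
servo_tool(
  commands=[
    [[0, 0, 0, -0.5, 7, 0, 0.0], [0, 0, 0, -0.5, 14, 0, 0.0], [0, 0, 0, -0.5, 21, 0, 0.0], [0, 0, 0, -0.5, 28, 0, 0.0], [0, 0, 0, -0.5, 36, 0, 0.0]],
  ],
)

```text
clock: 7.45
tcp_pos: [635.1, 12.0, 92.5]
tcp_rot: [-179.9, -0.2, -1.6]
force: [0.2, 4.9, 7.5]
opening: 0.003
```

```bash
python3 - <<'E'
from h import *
o=observe();print(o["tcp_pos"],o["tcp_rot"],o["force"],o["opening"])
for n in("side","top"):
    c=capture(n);q=proj(c,o["tcp_pos"]);print(n,q);q=np.clip(q.astype(int),[100,75],[540,405])
    cv2.imwrite(f"pics/c{n}.png",cv2.resize(c["frame"][q[1]-75:q[1]+75,q[0]-100:q[0]+100],None,fx=4,fy=4,interpolation=cv2.INTER_CUBIC)[:,:,::-1])
E
```

```text
[635.13331057  11.9724801   92.53831324] [-179.85871838   -0.18930045   -1.63702292] [0.18259818 4.91181244 7.45702571] 0.0034407022817696496
side [281.71160484 218.06329144]
top [302.73293263 179.21600487]
```

View pics/cside.png

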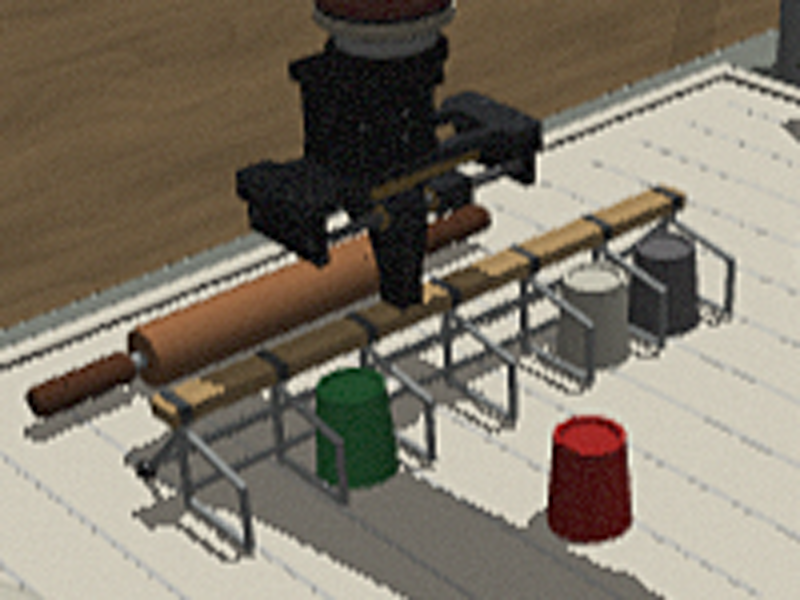

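Contact held the whole way at z≈92.5 with 6–8 N. The tip is now over gap 3, between the bands at (365,325) and (450,290). I lift off and move behind the beaker.

Request:
servo_tool(
  commands=[
    [[0, 0, 0, 0, 0, -20, 0.0], [0, 0, 0, 0, 1, -50, 0.0], [0, 0, 0, -30, 2, -70, 0.0], [0, 0, 0, -80, 2, -70, 0.0], [0, 0, 0, -130, 2, -70, 0.0]],
  ],
)

```text
clock: 8.18
tcp_pos: [502.7, 11.9, 161.9]
tcp_rot: [180.0, -0.1, -1.7]
force: [0.6, 0.3, 1.2]
opening: 0.002
```

Request:
servo_tool(
  commands=[
    [[0, 0, 0, -50, 0, 0, 0.0], [0, 0, 0, -80, 0, 0, 0.0], [0, 0, 0, -100, 0, 0, 0.0], [0, 0, 0, -110, 0, 0, 0.0], [0, 0, 0, -110, 0, 0, 0.0]],
  ],
)

```text
clock: 8.8
tcp_pos: [394.1, 15.1, 161.5]
tcp_rot: [180.0, -0.1, -1.7]
force: [0.6, 0.7, -0.3]
opening: 0.004
```

```bash
python3 - <<'E'
from h import *
o=observe();print(o["tcp_pos"],o["tcp_rot"],o["force"],o["qpos"])
E
```

```text
[394.05813927  15.05810238 161.49717877] [ 1.79972423e+02 -6.33342161e-02 -1.72625520e+00] [ 0.61304615  0.66511127 -0.26437807] [ 22.47506772  -7.93325443 -28.32643417 120.17825442  -4.04703689
  66.80751071 -95.75593063]
```

Request:
servo_tool(
  commands=[
    [[0, 0, 0, -2, -2, 30, 0.0], [0, 0, 0, -2, -2, 60, 0.0], [0, 0, 0, -2, -2, 90, 0.0], [0, 0, 0, -2, -2, 115, 0.0], [0, 0, 0, -2, -2, 115, 0.0]],
  ],
)

```text
clock: 9.43
tcp_pos: [391.2, 17.4, 44.6]
tcp_rot: [-179.9, 0.2, -1.7]
force: [-0.4, 0.2, -0.2]
opening: 0.001
```

```bash
python3 - <<'E'
from h import *
o=observe();print(o["tcp_pos"],o["tcp_rot"],o["force"],o["qpos"])
for n in("side","top","wrist"):
    c=capture(n);
    if n=="wrist": cv2.imwrite("pics/dw.png",c["frame"][:,:,::-1]);continue
    q=proj(c,o["tcp_pos"]);print(n,q);q=np.clip(q.astype(int),[100,75],[540,405])
    cv2.imwrite(f"pics/d{n}.png",cv2.resize(c["frame"][q[1]-75:q[1]+75,q[0]-100:q[0]+100],None,fx=4,fy=4,interpolation=cv2.INTER_CUBIC)[:,:,::-1])
E
```

```text
[391.23031609  17.43144234  44.63507292] [-179.94095704    0.20216057   -1.710997  ] [-0.35050048  0.18956001 -0.21847874] [  21.46340963    1.53167288  -30.33562036  127.77204383    0.87173286
   51.09706355 -101.12424437]
side [347.7108134  272.41790142]
top [303.52832871 291.96721347]
```

View pics/dside.png

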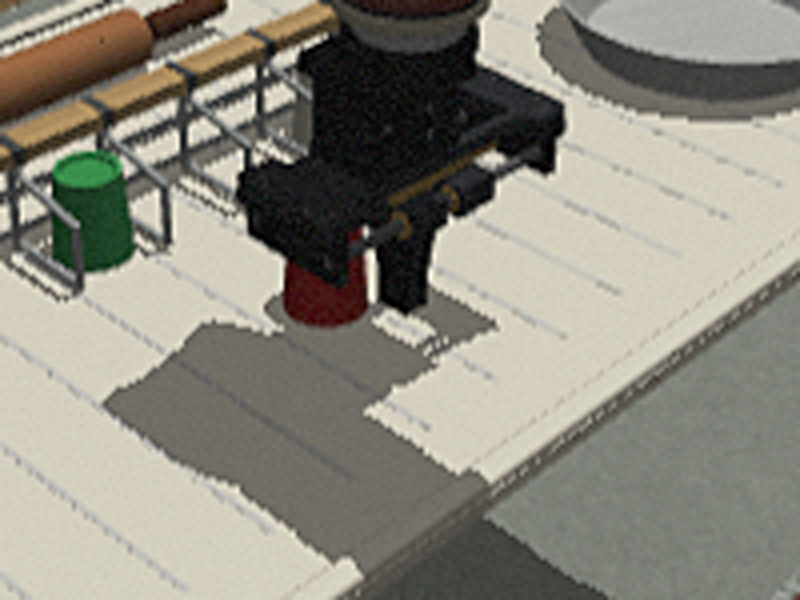

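View pics/dw.png

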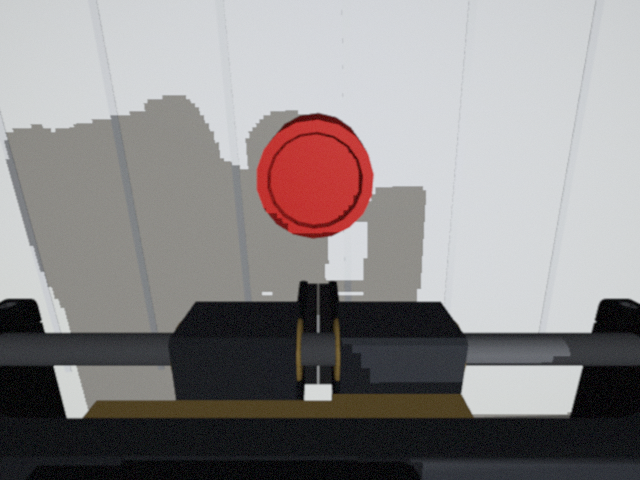

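```bash
cat >> h.py <<'E'
from scipy.spatial.transform import Rotation as Ro
def wristz(c,o,u,v,z):
    T=c["tool_from_camera"];R=Ro.from_euler("xyz",o["tcp_rot"],degrees=True).as_matrix()
    d=np.array([(u-c["cx"])/c["fx"],-(v-c["cy"])/c["fy"],-1.0])
    p=R@T[:3,3]+o["tcp_pos"];d=R@T[:3,:3]@d
    return p+d*(z-p[2])/d[2]
def redcup(o):
    c=capture("wrist");h=cv2.cvtColor(c["frame"],cv2.COLOR_RGB2HSV)
    m=(((h[...,0]<6)|(h[...,0]>174))&(h[...,1]>150)&(h[...,2]>170)).astype(np.uint8);m[300:]=0
    N,l,s,ce=cv2.connectedComponentsWithStats(m);i=1+np.argmax(s[1:,4])
    x,y,w,hh,a=s[i]
    print("wrist red",s[i],ce[i])
    return c,l==i
E
python3 - <<'E'
from h import *
o=observe();c,m=redcup(o)
ys,xs=np.nonzero(m);(x,y),r=cv2.minEnclosingCircle(np.float32(np.c_[xs,ys]));print(x,y,r)
print(wristz(c,o,x,y,74),wristz(c,o,x-r,y,74),wristz(c,o,x+r,y,74),wristz(c,o,x,y+r,74),wristz(c,o,x,y-r,74))
E
```

```text
wrist red [ 271  136   87   88 6056] [314.12615588 179.52873184]
314.26922607421875 179.57691955566406 44.29220199584961
[455.61495043  17.23722135  74.        ] [456.09853959  33.78600437  74.        ] [455.13155295   0.6949975   74.        ] [438.53678366  17.78890507  74.        ] [471.49704587  16.72417486  74.        ]
```

Request:
servo_tool(
  commands=[
    [[0, 0, 0, 0, 0, 5, 0.0], [0, 0, 0, 3, 0, 9, 0.0], [0, 0, 0, 11, 0, 10, 0.0], [0, 0, 0, 18, 0, 10, 0.0], [0, 0, 0, 24, 0, 10, 0.0]],
  ],
)

```text
clock: 10.25
tcp_pos: [416.6, 16.4, 35.9]
tcp_rot: [-180.0, -0.0, -1.7]
force: [0.0, -0.0, -0.4]
opening: 0.006
```

Request:
servo_tool(
  commands=[
    [[0, 0, 0, 4, 0, 0, 0.0], [0, 0, 0, 8, 0, 0, 0.0], [0, 0, 0, 13, 0, 0, 0.0], [0, 0, 0, 18, 0, 0, 0.0], [0, 0, 0, 23, 0, 0, 0.0]],
  ],
)

```text
clock: 10.88
tcp_pos: [439.2, 15.7, 35.9]
tcp_rot: [-180.0, -0.0, -1.7]
force: [-0.6, -0.0, -0.5]
opening: 0.001
```

Request:
servo_tool(
  commands=[
    [[0, 0, 0, 6, 0, 0, 0.0], [0, 0, 0, 12, 0, 0, 0.0], [0, 0, 0, 18, 0, 0, 0.0], [0, 0, 0, 24, 0, 0, 0.0], [0, 0, 0, 28, 0, 0, 0.0]],
  ],
)

```text
clock: 11.5
tcp_pos: [467.3, 14.8, 35.9]
tcp_rot: [-180.0, 0.0, -1.7]
force: [-0.3, 0.2, 0.3]
opening: 0.006
```

```bash
python3 - <<'E'
from h import *
o=observe();print(o["tcp_pos"],o["tcp_rot"],o["force"])
c,m=redcup(o)
ys,xs=np.nonzero(m);(x,y),r=cv2.minEnclosingCircle(np.float32(np.c_[xs,ys]));print(x,y,r,wristz(c,o,x,y,74))
cv2.imwrite("pics/ew.png",c["frame"][:,:,::-1])
c=capture("side");cv2.imwrite("pics/es.png",cv2.resize(c["frame"][170:320,220:420],None,fx=4,fy=4,interpolation=cv2.INTER_CUBIC)[:,:,::-1])
E
```

```text
[467.28893739  14.84831645  35.85340587] [-1.79994669e+02  9.29052736e-04 -1.73519316e+00] [-0.32076578  0.2428733   0.26549688]
wrist red [ 278  204   95   37 2184] [322.86355311 222.71199634]
325.0 229.5 48.15869140625 [513.54002982  11.32220457  74.        ]
```

View pics/ew.png

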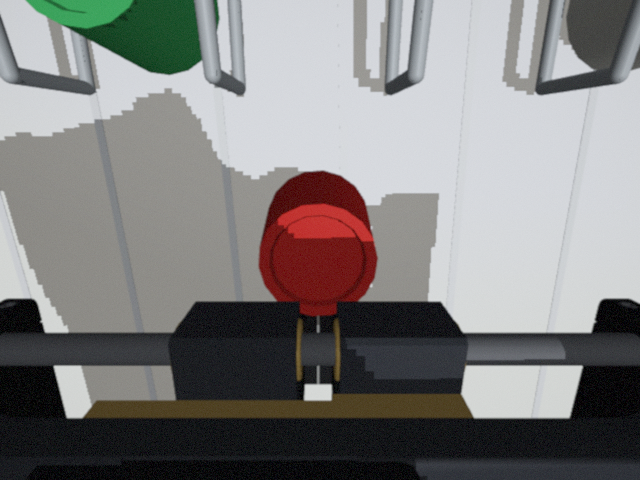

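View pics/es.png

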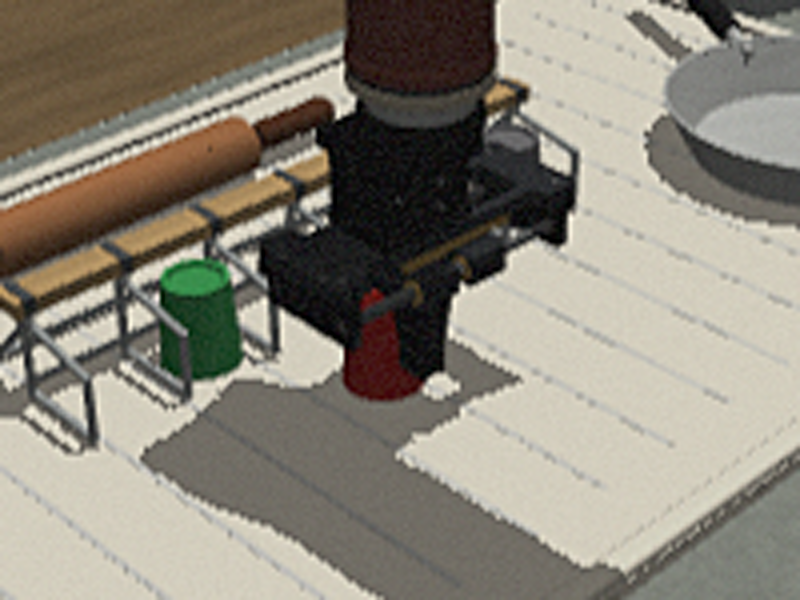

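```bash
python3 - <<'E'
from h import *
o=observe();c=capture("wrist")
for u,v,z in((241,88,15),(390,88,15),(207,78,62),(417,78,62),(318,258,74)): print(u,v,wristz(c,o,u,v,z).round(1))
E
```

```text
241 88 [567.4  48.6  15. ]
390 88 [565.3 -21.5  15. ]
207 78 [566.1  51.   62. ]
417 78 [563.9 -22.   62. ]
318 258 [502.8  14.2  74. ]
```

Request:
servo_tool(
  commands=[
    [[0, 0, 0, 6, -0.2, 0, 0.0], [0, 0, 0, 12, -0.5, 0, 0.0], [0, 0, 0, 18, -0.7, 0, 0.0], [0, 0, 0, 24, -0.7, 0, 0.0], [0, 0, 0, 29, -0.7, 0, 0.0]],
  ],
)

```text
clock: 12.28
tcp_pos: [496.3, 14.7, 35.9]
tcp_rot: [-180.0, 0.0, -1.7]
force: [-0.7, 0.5, -0.3]
opening: 0.008
```

Request:
servo_tool(
  commands=[
    [[0, 0, 0, 5, 0, 0, 0.0], [0, 0, 0, 10, 0, 0, 0.0], [0, 0, 0, 15, 0, 0, 0.0], [0, 0, 0, 20, 0, 0, 0.0], [0, 0, 0, 25, 0, 0, 0.0]],
  ],
)

```text
clock: 12.9
tcp_pos: [521.2, 13.9, 35.9]
tcp_rot: [-180.0, 0.0, -1.7]
force: [-1.0, 0.6, -0.4]
opening: 0.003
```

```bash
python3 - <<'E'
from h import *
o=observe();print(o["tcp_pos"],o["tcp_rot"],o["force"])
c=capture("wrist");cv2.imwrite("pics/fw.png",c["frame"][:,:,::-1])
E
```

```text
[521.20807131  13.90059988  35.85664056] [-1.79999615e+02  2.56886317e-03 -1.73126452e+00] [-1.01790266  0.58239145 -0.41595935]
```

View pics/fw.png

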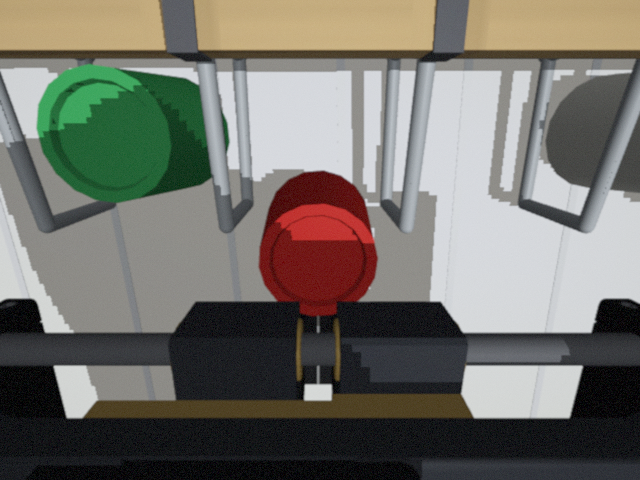

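Request:
servo_tool(
  commands=[
    [[0, 0, 0, 5, 0, 0, 0.0], [0, 0, 0, 10, 0, 0, 0.0], [0, 0, 0, 15, 0, 0, 0.0], [0, 0, 0, 20, 0, 0, 0.0], [0, 0, 0, 25, 0, 0, 0.0]],
  ],
)

```text
clock: 13.58
tcp_pos: [546.2, 13.2, 35.9]
tcp_rot: [-180.0, 0.0, -1.7]
force: [-1.4, -0.5, 1.0]
opening: 0.005
```

Request:
servo_tool(
  commands=[
    [[0, 0, 0, 4, 0, 0, 0.0], [0, 0, 0, 8, 0, 0, 0.0], [0, 0, 0, 12, 0, 0, 0.0], [0, 0, 0, 16, 0, 0, 0.0], [0, 0, 0, 19, 0, 0, 0.0]],
  ],
)

```text
clock: 14.2
tcp_pos: [565.1, 12.6, 35.9]
tcp_rot: [-180.0, 0.0, -1.7]
force: [-2.0, 0.5, -0.2]
opening: 0.004
```

Request:
servo_tool(
  commands=[
    [[0, 0, 0, 1, 0, 0, 0.0], [0, 0, 0, 2, 0, 0, 0.0], [0, 0, 0, 3, 0, 0, 0.0]],
  ],
)

```text
clock: 14.58
tcp_pos: [567.9, 12.5, 35.9]
tcp_rot: [-180.0, 0.0, -1.7]
force: [-0.7, 0.6, 0.6]
opening: 0.005
```

Request:
servo_tool(
  commands=[
    [[0, 0, 0, 0.7, 0, 0, 0.0], [0, 0, 0, 1.4, 0, 0, 0.0], [0, 0, 0, 2, 0, 0, 0.0]],
  ],
)

```text
clock: 14.95
tcp_pos: [569.9, 12.5, 35.9]
tcp_rot: [-180.0, 0.0, -1.7]
force: [-1.4, -0.6, -0.6]
opening: 0.002
```

Request:
servo_tool(
  commands=[
    [[0, 0, 0, 0.5, 0, 0, 0.0], [0, 0, 0, 1, 0, 0, 0.0], [0, 0, 0, 1, 0, 0, 0.0]],
  ],
)

```text
clock: 15.32
tcp_pos: [570.9, 12.4, 35.9]
tcp_rot: [-180.0, -0.0, -1.7]
force: [-1.5, -1.2, 0.0]
opening: 0.005
```

Request:
servo_tool(
  commands=[
    [[0, 0, 0, 0.5, 0, 0, 0.0], [0, 0, 0, 1, 0, 0, 0.0], [0, 0, 0, 1, 0, 0, 0.0]],
  ],
)

```text
clock: 15.7
tcp_pos: [571.6, 12.4, 35.8]
tcp_rot: [180.0, 0.0, -1.7]
force: [-2.4, -0.8, 2.8]
opening: 0.006
```

```bash
python3 - <<'E'
from h import *
o=observe();print(o["tcp_pos"],o["tcp_rot"],o["force"])
c=capture("wrist");cv2.imwrite("pics/gw.png",c["frame"][:,:,::-1])
c=capture("top");cv2.imwrite("pics/gt.png",cv2.resize(c["frame"][150:270,220:380],None,fx=5,fy=5,interpolation=cv2.INTER_CUBIC)[:,:,::-1])
E
```

```text
[571.59856894  12.39298748  35.78913107] [ 1.79997857e+02  3.37660856e-02 -1.73259038e+00] [-2.35978769 -0.80596566  2.84814285]
```

View pics/gw.png

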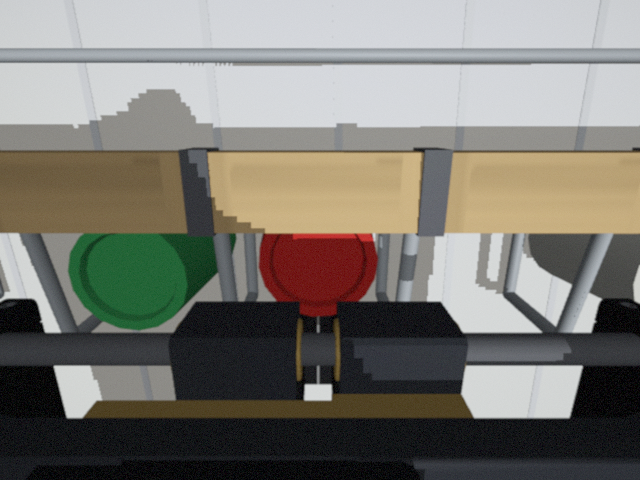

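Request:
servo_tool(
  commands=[
    [[0, 0, 0, 0.3, 0, 0, 0.0], [0, 0, 0, 0.6, 0, 0, 0.0], [0, 0, 0, 0.6, 0, 0, 0.0]],
  ],
)

```text
clock: 16.18
tcp_pos: [571.9, 12.4, 35.7]
tcp_rot: [180.0, 0.1, -1.7]
force: [-6.3, -0.4, 3.2]
opening: 0.007
```

Force climbs from about 1.5 to 6.3 N while the tip advances only 0.3 mm, so the beaker is against the back wires. I retreat straight back, then up.

Request:
servo_tool(
  commands=[
    [[0, 0, 0, -3, 0, 0, 0.0], [0, 0, 0, -10, 0, 0, 0.0], [0, 0, 0, -25, 0, 0, 0.0], [0, 0, 0, -50, 0, 0, 0.0], [0, 0, 0, -80, 0, 0, 0.0]],
  ],
)

```text
clock: 16.8
tcp_pos: [491.1, 14.9, 35.8]
tcp_rot: [-180.0, -0.0, -1.7]
force: [0.5, -0.4, 0.2]
opening: 0.009
```

Request:
servo_tool(
  commands=[
    [[0, 0, 0, -20, 0, -20, 0.0], [0, 0, 0, -20, 0, -60, 0.0], [0, 0, 0, -20, 0, -110, 0.0], [0, 0, 0, -20, 0, -160, 0.0], [0, 0, 0, -20, 0, -160, 0.0]],
  ],
)

```text
clock: 17.42
tcp_pos: [474.1, 15.6, 199.6]
tcp_rot: [180.0, -0.4, -1.7]
force: [0.2, 0.8, -0.5]
opening: 0.007
```

```bash
python3 - <<'E'
from h import *
o=observe();print(o["clock"],o["tcp_pos"],o["tcp_rot"],o["force"])
c=capture("wrist");cv2.imwrite("pics/hw.png",c["frame"][:,:,::-1])
c=capture("side");cv2.imwrite("pics/hs.png",cv2.resize(c["frame"][160:310,180:380],None,fx=4,fy=4,interpolation=cv2.INTER_CUBIC)[:,:,::-1])
O=np.array([633.8,-25.1]);ex=np.array([.99954,-.0303]);ey=np.array([.0303,.99954])
h=cv2.cvtColor(c["frame"],cv2.COLOR_RGB2HSV)
for nm,hh in(("red",((h[...,0]<6)|(h[...,0]>174))),("green",(h[...,0]>50)&(h[...,0]<75))):
    m=(hh&(h[...,1]>110)&(h[...,2]>70)).astype(np.uint8);m[:,:230]=0;m[:200]=0;m[300:]=0;m[:,400:]=0
    N,l,s,ce=cv2.connectedComponentsWithStats(m);i=1+np.argmax(s[1:,4]);print(nm,s[i],ce[i])
for y in(35,105): print(proj(c,np.r_[O-29*ex+y*ey,74]))
E
```

```text
17.425 [474.0561311   15.63072024 199.55755238] [179.95522942  -0.40940496  -1.73697944] [ 0.17856549  0.78758627 -0.53554163]
red [281 224  19  27 220] [291.84545455 234.93181818]
green [260 235  17   9 123] [268.25203252 239.17886179]
[289.6218914  227.94235633]
[268.06868078 237.48381936]
```

View pics/hs.png

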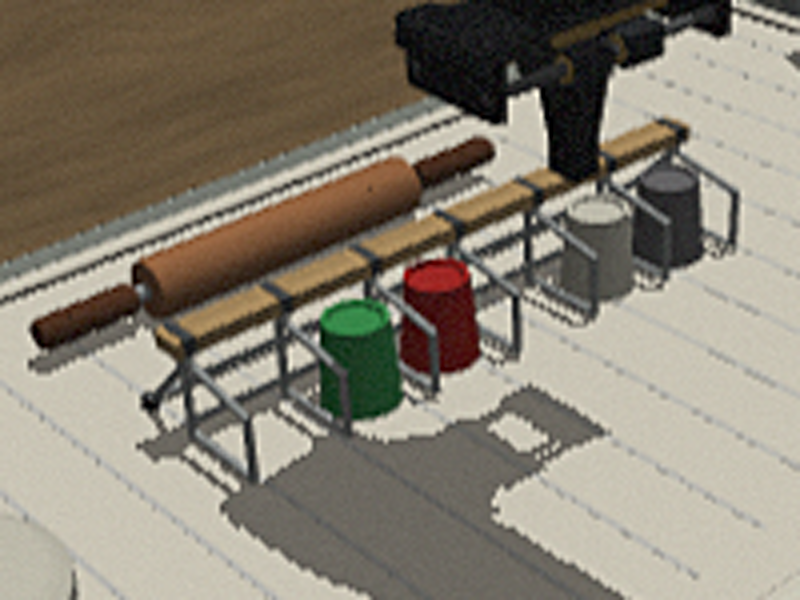

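View pics/hw.png

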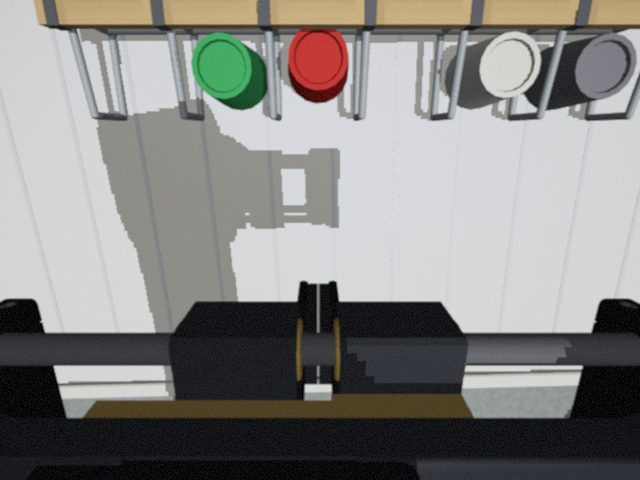

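```bash
python3 - <<'E'
from h import *
o=observe();c=capture("wrist");O=np.array([633.8,-25.1]);ex=np.array([.99954,-.0303]);ey=np.array([.0303,.99954])
for n,u,v in(("red",318,57),("green",222,67),("white",508,66)):
    p=wristz(c,o,u,v,74);d=p[:2]-O;print(n,p.round(1),"rack",(d@ex).round(1),(d@ey).round(1))
    
for u,v in((318,26),):print("rail front edge top?",wristz(c,o,u,24,92))
E
```

```text
red [601.4  11.9  74. ] rack -33.5 36.0
green [596.9  81.   74. ] rack -40.1 104.9
white [ 591.5 -124.2   74. ] rack -39.3 -100.3
rail front edge top? [617.71993184  11.38745324  92.        ]
```

```bash
python3 -c "
from bench import finish_job;print(finish_job())"
```

```text
the job is handed in; nothing more can be done
None
```

The red beaker is in the third gap, up against the back wires, and I have handed the job in. It took about 17.5 s of the 64 s.

- **Counting the gaps:** I set the closed fingertip down over gap 1 and slid it past gap 2 (green beaker) to the middle of gap 3. At every reading along the way it was still on the rail, pressing with 6–8 N (about 10 N at set-down) at a height of 92.5 mm.
- **Pushing:** I lifted off, went behind the beaker and pushed it low, about 24 mm above the board, with the fingers shut. While it slid, the readings stayed around 2 N or less. At the end the force rose to 6.3 N while the tip moved only 0.3 mm, which is the stop against the wires. I then backed off and raised the gripper clear.
- **Last checks:** The side and wrist pictures show the red beaker upright in gap 3 at y ≈ 36 mm (centre +35 mm). The neighbouring beakers, the hoops and the rolling pin look undisturbed in those views.
- **One disagreement:** The last wrist picture put the beaker at x = −33.5 mm instead of −29 mm. In that picture the rail's front edge also came out about 5 mm too near, so I took it as a calibration offset. With that removed, the beaker sits at about −29 mm, which agrees with the force stop.

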